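# Put three mixed-up carburettor covers back on their own bodies

## Robot

A 6-joint arm with a two-finger parallel gripper is mounted at the origin on the work surface. World frame = base frame: x ahead of the robot, y to its left, z up, the work surface at z = 0. Lengths are in mm, angles in rad, forces in N, time in s.
With the tool pointing down it reaches from about 300 to 875 mm from the base axis. Payload 6.4 kg.
Tool frame: the origin (TCP) lies midway between the tips of the shut fingers; the grasp point (between the pads) lies arm.tcp_to_grasp behind it (arm.tcp_to_grasp is the distance from the TCP to the grasp point, in mm); y points along the fingers, z is the direction in which the jaws open and shut, and the axes are right-handed (so a half turn about y gives the same grasp; the last joint's range is limited). The gripper opens to 85 mm and grips with 20 to 120 N. Pads are 22 mm wide; open, the fingers measure 114 mm over their backs; the gripper's body (76 mm by 85 mm) begins 54 mm behind the grasp point. The pads swing forward as they close: fully open they stand 13 mm farther back than shut.
Start: joints at [-1.511, 0.181, 1.607, -0, 1.354, -0.206], TCP at [151.057, -554.818, 231.288] pointing down, gripper open.
Joint ranges: [-2.99, 2.99], [-0.89, 2.07], [0.3, 2.58], [-1.14, 4.28], [0, 2.63], [-3.12, 3.12]. Speed limits (rad/s): [2.57, 2.57, 3.01, 3.14, 3.14, 3.14].

## Interface

Orientations are given as a 3x3 rotation matrix whose columns are the frame's x, y, z axes.
In Python, from workcell import arm gives the robot as it stands. The module is installed in compiled form; this text tells all that it offers.
- The arm moves only by the shell command python3 -m jog 'ROWS' [OPENING] [FORCE]. ROWS is a JSON object of lists of equal length, an entry for each row: "translation": the shift along the tool's x, y, z in cm, a list of three; "angular": the turn, a rotation vector about the tool's x, y, z in rad, a list of three. A call has 1 to 5 rows; each row is the pose to reach, as a shift and turn from the pose commanded when the call began, along the tool's axes at that moment; what a row does not reach only later rows make up. A row lasts 1/8 s, in which the tool goes at most 62.5 mm and 10.7 degrees, less where a joint would pass 70% of its speed; a pose out of reach is approached as far as the arm can. A call with a gripper value outside its range is refused whole. OPENING is the opening, from 0 (shut) to 1 (fully open), set as the call begins (- or left out, the last holds). The fingers move at their own pace and stop on an object; FORCE is the grip in N (left out, the last holds). Time passes only in rows, so rows that repeat a pose let the fingers close. It gives the time, the measured TCP pose, the force and the opening at its end, in the units of the state.
- arm.sense(): the state, without advancing time (a new reading comes with each control period).
- arm.snapshot(name): name is "side" or "top"; returns the picture (420x560x3 uint8, red, green, blue); there is no depth.
- arm.camera_info(name): a dict with "fx", "fy", "cx", "cy" (pixels), "world_to_cam" (4x4, takes a point from world to camera coordinates). Camera axes: x right, y down, z forward; pixel columns grow to the right and rows downward; lengths in mm; the calibration is good to about 2 mm. A picture is of the moment at which its call begins. camera_info takes no time and is no camera call.
- arm.hand_in(): hands the job in, once; it reports no verdict.
The state is a dict: "clock": time; "joint_positions": joint angles; "qd": joint speeds; "joint_torque": joint torques, N m; "eef_pos": TCP position; "ee_rot": TCP orientation; "force": force on the tool from outside, world axes, zero at the start; "wrist_torque": the same for the moment, N m; "finger_gap": opening from 0.0 (shut) to 1.0 (fully open).
Only numpy, scipy, OpenCV 4.12 (cv2) and the standard library are available. Lean on these libraries where they do the work, as an engineer would, in place of code of your own. Each camera call takes 0.05 s, during which the arm holds its last target. There are 200 camera calls.

## Task

The three float-bowl covers are sitting on the wrong carburettors: put each cover on the carburettor with the same colour paint mark, right down flat on its gasket face over both locating dowels. You will have to park one meanwhile: lay it flat on the middle of the empty rubber mat and let go of it there. Set the covers down rather than dropping them, and leave the screwdriver, the grease tin and the spare float where they are.

Things in the scene. Friction and masses are not known exactly. Their poses are not given: they have to be found in the camera images.
- cover_red_turret (a point): Loose alloy bowl cover, red paint patch at (20,-30): plate 124 (x) x 88 (y) x 8 mm, about 0.35 kg, with a mid turret 40 (x) x 26 (y), from 8 to 50 above the plate's underside, brass plug to 57: grip it from above across its 26. Point: in the turret, 30 above the underside. Brass hose barb on the turret points to +x (to x=45). 11 mm dowel holes at (x,y) (51,0), (-51,14). z up.
- cover_blue_turret (a point): Loose alloy bowl cover, blue paint patch at (20,-30): plate 124 (x) x 88 (y) x 8 mm, about 0.35 kg, with a mid turret 40 (x) x 26 (y), from 8 to 50 above the plate's underside, brass plug to 57: grip it from above across its 26. Point: in the turret, 30 above the underside. Brass hose barb on the turret points to +x (to x=45). 11 mm dowel holes at (x,y) (51,0), (-51,14). z up.
- cover_green_turret (a point): Loose alloy bowl cover, green paint patch at (20,-30): plate 124 (x) x 88 (y) x 8 mm, about 0.35 kg, with a mid turret 40 (x) x 26 (y), from 8 to 50 above the plate's underside, brass plug to 57: grip it from above across its 26. Point: in the turret, 30 above the underside. Brass hose barb on the turret points to +x (to x=45). 11 mm dowel holes at (x,y) (51,0), (-51,14). z up.
- carb_red_face (a point): Fixed alloy carburettor body, red paint on a lug at (20,-57), visible from above. Point: centre of its gasket face, 124 (x) x 88 (y) mm, 70 above bench. 8 mm dowels at (x,y) (51,0), (-51,14) stand 12 above the face, upper 6 tapered to 3.6 wide. A cover seats one way only, axes along the body's, 1.5 mm play, its point 30 above this. Another's cover is on it at first.
- carb_blue_face (a point): Fixed alloy carburettor body, blue paint on a lug at (20,-57), visible from above. Point: centre of its gasket face, 124 (x) x 88 (y) mm, 70 above bench. 8 mm dowels at (x,y) (51,0), (-51,14) stand 12 above the face, upper 6 tapered to 3.6 wide. A cover seats one way only, axes along the body's, 1.5 mm play, its point 30 above this. Another's cover is on it at first.
- carb_green_face (a point): Fixed alloy carburettor body, green paint on a lug at (20,-57), visible from above. Point: centre of its gasket face, 124 (x) x 88 (y) mm, 70 above bench. 8 mm dowels at (x,y) (51,0), (-51,14) stand 12 above the face, upper 6 tapered to 3.6 wide. A cover seats one way only, axes along the body's, 1.5 mm play, its point 30 above this. Another's cover is on it at first.
- mat_top (a point): Black rubber parts mat with an orange border, 160 (x) x 130 (y) x 4 mm, fixed flat on the bench, empty at the start: the free spot. The point is the centre of its upper face. A cover lying flat on it has its turret point 30 mm above this point.
- driver: Screwdriver with a yellow handle, 190 mm long, 26 mm thick, lying on the bench. Bystander. Origin at mid-length on its underside; x along it, from handle to tip.
- grease_tin_mid (a point): Grease tin with an orange label, 60 mm diameter, 62 mm tall, standing on the bench. Bystander. The point is at its centre.
- spare_float_mid (a point): Spare brass float, a drum 43 mm in diameter and 31 mm tall, standing on the bench. Bystander. The point is at its centre.
There are look-alikes about, which are no part of the job. Leave any orange look-alike of the part that bears cover_green_turret alone.

How it is judged (in metres and radians):
On the way:
1. one of the covers lies flat on the rubber mat, its centre within 50 mm of the mat's centre, released and at rest (((horizontal distance between cover_red_turret and mat_top below 0.05 m and z of cover_red_turret in the frame of mat_top below 0.034 m and angle between cover_red_turret's own z axis and vertical below 0.06 rad and contact force between the fingers and cover_red below 0.1 N and linear speed of cover_red below 0.02 m/s) or (horizontal distance between cover_blue_turret and mat_top below 0.05 m and z of cover_blue_turret in the frame of mat_top below 0.034 m and angle between cover_blue_turret's own z axis and vertical below 0.06 rad and contact force between the fingers and cover_blue below 0.1 N and linear speed of cover_blue below 0.02 m/s) or (horizontal distance between cover_green_turret and mat_top below 0.05 m and z of cover_green_turret in the frame of mat_top below 0.034 m and angle between cover_green_turret's own z axis and vertical below 0.06 rad and contact force between the fingers and cover_green below 0.1 N and linear speed of cover_green below 0.02 m/s))), for 0.2 s.
At the end, for the whole second after the job is handed in: every cover is seated on the carburettor of its own colour: centre within 5 mm of the body's centre, axes within 0.08 rad, plate flat (0.04 rad) and down on the gasket face (within 2.5 mm), at rest (under 0.02 m/s) (horizontal distance between cover_red_turret and carb_red_face below 0.005 m and z of cover_red_turret in the frame of carb_red_face between 0.027 and 0.0325 m and angle between the x axis of cover_red_turret and the x axis of carb_red_face, either way round below 0.08 rad and angle between each of cover_red_turret, cover_blue_turret, cover_green_turret's own z axis and vertical below 0.04 rad and linear speed of each of cover_red, cover_blue, cover_green below 0.02 m/s and horizontal distance between cover_blue_turret and carb_blue_face below 0.005 m and z of cover_blue_turret in the frame of carb_blue_face between 0.027 and 0.0325 m and angle between the x axis of cover_blue_turret and the x axis of carb_blue_face, either way round below 0.08 rad and horizontal distance between cover_green_turret and carb_green_face below 0.005 m and z of cover_green_turret in the frame of carb_green_face between 0.027 and 0.0325 m and angle between the x axis of cover_green_turret and the x axis of carb_green_face, either way round below 0.08 rad); the robot touches nothing.
It fails at once if a cover is dropped (falls free, untouched by the fingers, from more than about 25 mm) ((contact force between the fingers and cover_red below 0.05 N and linear speed of cover_red above 0.7 m/s) or (contact force between the fingers and cover_blue below 0.05 N and linear speed of cover_blue above 0.7 m/s) or (contact force between the fingers and cover_green below 0.05 N and linear speed of cover_green above 0.7 m/s)).
It fails at once if the screwdriver is moved by more than 30 mm (distance of driver from where it was at the start of the episode above 0.03 m).
It fails at once if the grease tin is moved by more than 30 mm (distance of grease_tin_mid from where it was at the start of the episode above 0.03 m).
It fails at once if the spare float is moved by more than 30 mm (distance of spare_float_mid from where it was at the start of the episode above 0.03 m).
It also fails if it takes over 104 s, if anything falls off the work surface, if the arm or the gripper's body presses on something with over 40 N, if the wrist force passes 120 N, or if a joint passes its speed limit or range.

## Working session

There is one attempt and no reset: what is moved stays moved. The work goes in short steps, Python scripts to look and compute and a shell command to move; the robot and the scene stay as the last step left them, time stands still between calls to the robot, and variables do not carry over. Pictures are saved under pics/ and viewed, about 12 in all and at most 16, crops included, and the job is handed in when it is done.

```bash
mkdir -p pics
python3 - <<'E'
from workcell import arm
import cv2,json
s=arm.sense();print(s['eef_pos'],s['ee_rot'],s['finger_gap'],arm.tcp_to_grasp,s['clock'])
for n in('top','side'):
    im=arm.snapshot(n);cv2.imwrite(f'pics/{n}0.png',cv2.cvtColor(im,cv2.COLOR_RGB2BGR));c=arm.camera_info(n);print({k:(v if k!='world_to_cam' else [[round(float(q),4) for q in r] for r in v]) for k,v in c.items()})
E
```

```text
[ 151.03413977 -554.23188156  230.37000993] [[-9.64878008e-01 -8.75614621e-05  2.62698347e-01]
 [-2.62698090e-01  1.76027800e-03 -9.64876476e-01]
 [-3.77936127e-04 -9.99998447e-01 -1.72145576e-03]] 0.9934937814332836 18.700000000000003 0.0
{'fx': 439.20953176170997, 'fy': 439.20953176170997, 'cx': 273.8554779330922, 'cy': 208.09901529301982, 'world_to_cam': [[0.0103, -0.9999, -0.0026, 46.4594], [-0.9982, -0.0101, -0.0587, 512.6897], [0.0587, 0.0032, -0.9983, 1116.4831], [0.0, 0.0, 0.0, 1.0]]}
{'fx': 502.0990982821831, 'fy': 502.0990982821831, 'cx': 269.5018296210631, 'cy': 203.52326572955957, 'world_to_cam': [[0.9653, -0.2606, 0.0139, -469.2597], [-0.1867, -0.7269, -0.6609, 189.7643], [0.1824, 0.6354, -0.7503, 1438.7743], [0.0, 0.0, 0.0, 1.0]]}
```

View pics/top0.png

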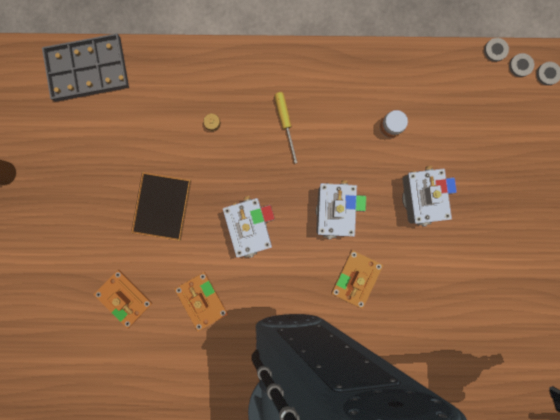

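View pics/side0.png

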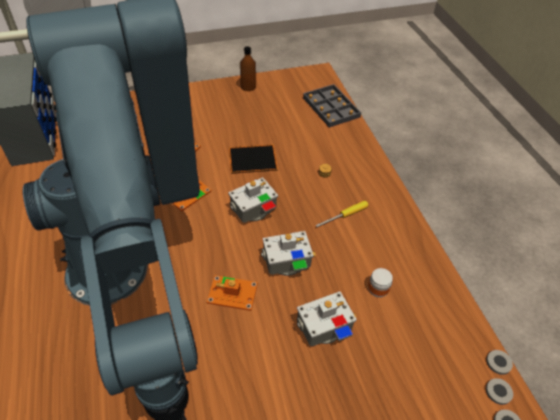

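Red-lug carb at top px (248,228) bears the green cover. The green-lug carb at (338,210) bears blue, and the blue-lug carb at (430,197) bears red. The mat is at (162,206). Orange look-alikes that could be mistaken for covers are at (123,298), (200,301) and (357,279), and I'll leave them alone. The tin is at (396,123), the float at (211,121) and the driver at (287,127). Next, a close crop to check.

Run:
```python
import cv2,numpy as np
im=cv2.imread('pics/top0.png');c=im[160:270,210:470]
cv2.imwrite('pics/crop0.png',cv2.resize(c,None,fx=3,fy=3,interpolation=cv2.INTER_CUBIC))
```

```text
(no output)
```

View pics/crop0.png

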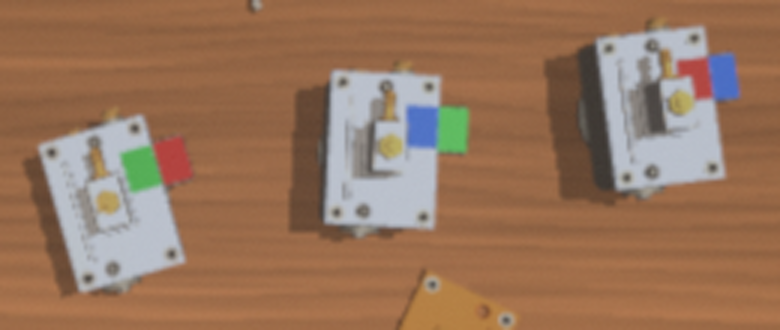

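```bash
cat > h.py <<'E'
import cv2,numpy as np
from workcell import arm
def ray(n,uv,z):
    c=arm.camera_info(n);M=np.array(c['world_to_cam']);R,t=M[:3,:3],M[:3,3];o=-R.T@t
    uv=np.atleast_2d(uv).astype(float)
    d=np.c_[(uv[:,0]-c['cx'])/c['fx'],(uv[:,1]-c['cy'])/c['fy'],np.ones(len(uv))]@R
    return o+d*((z-o[2])/d[:,2])[:,None]
def masks(im):
    h=cv2.cvtColor(im,cv2.COLOR_BGR2HSV);H,S,V=cv2.split(h)
    return dict(plate=(S<60)&(V>140),red=((H<4)|(H>174))&(S>150)&(V>90),green=(H>45)&(H<75)&(S>120)&(V>60),blue=(H>105)&(H<125)&(S>130)&(V>60),dark=(V<45))
def rect(n,m,box,z):
    """min-area rectangle on plane z of mask pixels in box (u0,v0,u1,v1); -> centre, yaw, size"""
    k=np.zeros(m.shape,np.uint8);u0,v0,u1,v1=box;k[v0:v1,u0:u1]=m[v0:v1,u0:u1]
    k=cv2.morphologyEx(k,cv2.MORPH_OPEN,np.ones((3,3)))
    cs=cv2.findContours(k,cv2.RETR_EXTERNAL,cv2.CHAIN_APPROX_NONE)[0];c=max(cs,key=cv2.contourArea)[:,0]
    p=ray(n,c,z)[:,:2].astype(np.float32)
    (cx,cy),(w,h),a=cv2.minAreaRect(p)
    if w<h:a+=90;w,h=h,w
    a=(a+90)%180-90
    return np.round([cx,cy,a,w,h],1)
def go(p,yaw):
    """delta, tool axes (cm, rad) from measured pose to TCP p with jaw axis at yaw-90 deg, tool down"""
    s=arm.sense();R=np.array(s['ee_rot']);a=np.radians(yaw)
    x=-np.array([np.cos(a),np.sin(a),0]);y=np.array([0,0,-1.]);z=np.cross(x,y)
    T=np.c_[x,y,z];w=cv2.Rodrigues(R.T@T)[0].ravel()
    d=R.T@(np.array(p,float)-np.array(s['eef_pos']))/10
    print('t',round(s['clock'],2),'trans',d.round(2),'ang',w.round(3),'F',np.round(s['force'],1),'gap',round(s['finger_gap'],3))
E
python3 - <<'E'
from h import *
im=cv2.imread('pics/top0.png');m=masks(im)
B={'redcarb/greencov':((215,190,285,265),'green'),'greencarb/bluecov':((305,175,362,245),'blue'),'bluecarb/redcov':((400,160,447,232),'red')}
for k,(b,c) in B.items():
    print(k,rect('top',m['plate']|m[c],b,78))
print('mat',rect('top',m['dark'],(128,170,195,245),4))
for k,b,c in [('redlug',(262,200,280,225),'red'),('greenlug',(355,190,372,215),'green'),('bluelug',(444,170,462,200),'blue')]:
    v,u=np.nonzero(m[c][b[1]:b[3],b[0]:b[2]]);print(k,u.mean()+b[0],v.mean()+b[1],len(u))
E
```

```text
redcarb/greencov [459.6 115.7  16.9 132.2  90.2]
greencarb/bluecov [ 505.9 -102.5   -2.3  128.7   89.4]
bluecarb/redcov [ 540.4 -326.     7.3  130.5   84.4]Traceback (most recent call last):
  File "<stdin>", line 6, in <module>
  File "h.py", line 15, in rect
    cs=cv2.findContours(k,cv2.RETR_EXTERNAL,cv2.CHAIN_APPROX_NONE)[0];c=max(cs,key=cv2.contourArea)[:,0]
                                                                        ~~~^^^^^^^^^^^^^^^^^^^^^^^^
ValueError: max() iterable argument is empty
```

```bash
python3 - <<'E'
s=open('h.py').read()
i=s.index('def rect');j=s.index('def go')
s=s[:i]+'''def rect(n,im,names,box,z,ker=61):
    """min-area rectangle on plane z of the masks in box (u0,v0,u1,v1), 6x upsampled; -> centre, yaw, size"""
    u0,v0,u1,v1=box;c=cv2.resize(im[v0:v1,u0:u1],None,fx=6,fy=6,interpolation=cv2.INTER_CUBIC)
    m=masks(c);k=np.any([m[q] for q in names],0).astype(np.uint8)
    f=lambda k:max(cv2.findContours(k,cv2.RETR_EXTERNAL,cv2.CHAIN_APPROX_NONE)[0],key=cv2.contourArea)
    k=cv2.drawContours(np.zeros_like(k),[f(k)],-1,1,-1)
    k=cv2.morphologyEx(k,cv2.MORPH_OPEN,cv2.getStructuringElement(cv2.MORPH_ELLIPSE,(ker,ker)))
    uv=(f(k)[:,0]+.5)/6-.5+[u0,v0]
    (cx,cy),(w,h),a=cv2.minAreaRect(ray(n,uv,z)[:,:2].astype(np.float32))
    if w<h:a+=90;w,h=h,w
    a=(a+90)%180-90
    return np.round([cx,cy,a,w,h],1)
'''+s[j:]
open('h.py','w').write(s)
E
cat > meas.py <<'E'
from h import *
im=cv2.imread('pics/top0.png');m=masks(im)
B={'redcarb/greencov':((215,190,285,265),'green'),'greencarb/bluecov':((305,175,362,245),'blue'),'bluecarb/redcov':((400,160,455,232),'red')}
for k,(b,c) in B.items(): print(k,rect('top',im,['plate',c],b,78))
for k,b,c in [('redlug',(262,200,280,225),'red'),('greenlug',(355,190,372,215),'green'),('bluelug',(444,170,462,200),'blue')]:
    v,u=np.nonzero(m[c][b[1]:b[3],b[0]:b[2]]);print(k,u.mean()+b[0],v.mean()+b[1],len(u))
print(cv2.cvtColor(im,cv2.COLOR_BGR2HSV)[[206,190,206],[162,160,140]], im[206,160])
print('mat',rect('top',im,['dark'],(128,170,195,245),4))
s=cv2.imread('pics/side0.png')
for k,b,c in [('redcarb',(225,170,282,220),'green'),('greencarb',(255,225,320,278),'blue'),('bluecarb',(292,285,362,347),'red')]:
    print('side',k,rect('side',s,['plate',c],b,78,31))
E
python3 meas.py
```

```text
redcarb/greencov [460.8 116.4  16.9 130.7  90.2]
greencarb/bluecov [ 507.6 -102.5   -1.8  128.    89.8]
bluecarb/redcov [ 510.1 -332.5  -79.5   91.3   62.7]
redlug 267.2782608695652 212.88695652173914 115
greenlug 360.4329896907216 202.72164948453607 97
bluelug 450.81720430107526 185.1505376344086 93
[[13 73 49]
 [10 62 49]
 [ 9 66 50]] [35 40 49]Traceback (most recent call last):
  File "meas.py", line 8, in <module>
    print('mat',rect('top',im,['dark'],(128,170,195,245),4))
                ~~~~^^^^^^^^^^^^^^^^^^^^^^^^^^^^^^^^^^^^^^^
  File "h.py", line 16, in rect
    k=cv2.drawContours(np.zeros_like(k),[f(k)],-1,1,-1)
                                         ~^^^
  File "h.py", line 15, in <lambda>
    f=lambda k:max(cv2.findContours(k,cv2.RETR_EXTERNAL,cv2.CHAIN_APPROX_NONE)[0],key=cv2.contourArea)
               ~~~^^^^^^^^^^^^^^^^^^^^^^^^^^^^^^^^^^^^^^^^^^^^^^^^^^^^^^^^^^^^^^^^^^^^^^^^^^^^^^^^^^^^
ValueError: max() iterable argument is empty
```

```bash
sed -i "s/dark=(V<45)/dark=(V<58)\&(S<100)/; s/^    f=lambda/    k=cv2.morphologyEx(k,cv2.MORPH_CLOSE,np.ones((25,25)))\n    f=lambda/; s/    return np.round(\[cx/    cv2.imwrite(f'pics\/m_{n}_{u0}.png',np.hstack([k*255,c[:,:,1]]))\n    return np.round([cx/" h.py
python3 meas.py; python3 -c "
import cv2
h=cv2.cvtColor(cv2.imread('pics/top0.png'),cv2.COLOR_BGR2HSV)
print(h[230:260:2,252].tolist());print(h[195:245:2,330].tolist());a=[cv2.imread(f'pics/m_top_{u}.png') for u in(215,305,400)]
H=450;import numpy as np;x=np.hstack([cv2.copyMakeBorder(q,0,H-q.shape[0],0,0,0) if 1 else q for q in a]);cv2.imwrite('pics/m.png',cv2.resize(x,None,fx=.36,fy=.36))"
```

```text
redcarb/greencov [460.8 116.   16.8 131.5  90.8]
greencarb/bluecov [ 507.4 -102.8   -2.3  128.7   89.7]
bluecarb/redcov [ 542.6 -327.9    7.6  130.1   89.9]
redlug 267.2782608695652 212.88695652173914 115
greenlug 360.4329896907216 202.72164948453607 97
bluelug 450.81720430107526 185.1505376344086 93
[[13 73 49]
 [10 62 49]
 [ 9 66 50]] [35 40 49]
mat [515.8 346.5  -8.7 147.7 114.9]
side redcarb [461.9 113.7  17.4 124.7  91.3]
side greencarb [ 507.6 -106.2   -2.5  124.5   89.3]
side bluecarb [ 541.8 -331.2    7.2  128.4   89.2]
[[110, 10, 157], [105, 11, 188], [105, 9, 179], [109, 12, 175], [109, 20, 203], [109, 20, 203], [108, 19, 202], [109, 20, 203], [110, 19, 202], [107, 20, 202], [110, 19, 201], [107, 10, 182], [18, 31, 147], [15, 54, 147], [12, 131, 161]]
[[109, 20, 203], [109, 21, 203], [109, 20, 203], [111, 21, 199], [8, 14, 148], [11, 19, 144], [12, 18, 139], [13, 18, 128], [15, 20, 130], [15, 16, 129], [13, 18, 127], [17, 18, 130], [115, 9, 162], [111, 20, 203], [109, 21, 203], [107, 20, 203], [112, 15, 184], [16, 24, 116], [21, 22, 117], [110, 12, 185], [19, 13, 152], [19, 28, 156], [12, 90, 144], [12, 134, 154], [12, 136, 159]]
```

View pics/m.png

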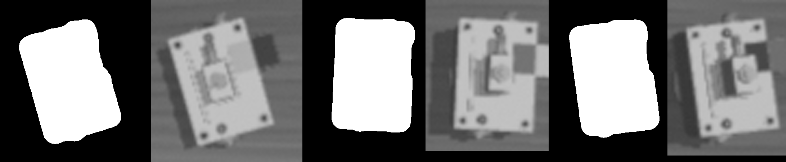

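The mask strip shows the three plates cleanly, but with small bulges from the fittings. I'll tighten the threshold.

```bash
sed -i "s/(S<60)&(V>140)/(S<45)\&(V>172)/" h.py; python3 meas.py
python3 - <<'E'
from h import *
# lug centres rays at z=70 as check (lug at cover-frame (20,-57))
for c,yaw,uv in [((460.8,116),17,(267.3,212.9)),((507,-102.6),-2.2,(360.4,202.7)),((541,-328),7.4,(450.8,185.15))]:
    p=ray('top',uv,70)[0];a=np.radians(yaw);R=np.array([[np.cos(a),-np.sin(a)],[np.sin(a),np.cos(a)]])
    print(R.T@(p[:2]-c))
E
```

```text
redcarb/greencov [461.4 116.6  16.9 123.8  86.7]
greencarb/bluecov [ 507.4 -102.6   -2.1  123.4   87.5]
bluecarb/redcov [ 543.1 -327.6    7.3  123.5   86.9]
redlug 267.2782608695652 212.88695652173914 115
greenlug 360.4329896907216 202.72164948453607 97
bluelug 450.81720430107526 185.1505376344086 93
[[13 73 49]
 [10 62 49]
 [ 9 66 50]] [35 40 49]
mat [515.8 346.5  -8.7 147.7 114.9]
side redcarb [463.  112.4  15.4 121.9  84.7]
side greencarb [ 507.9 -105.9   -2.6  121.7   85.5]
side bluecarb [ 544.  -330.5    7.1  121.7   86.7]
[ 20.44333251 -57.00683859]
[ 19.58521732 -57.21344138]
[ 21.57616962 -57.7638391 ]
```

```bash
python3 -c "
from h import *
go((461,115,200),16.8)"
```

```text
t 0.1 trans [-47.49   3.15 -56.43] ang [ 0.002 -0.027 -0.   ] F [-0.4 -0.1 -0.5] gap 0.998
```

```bash
python3 -m jog '{"translation":[[-3.5,0.2,-4.2],[-7.4,0.4,-8.8],[-11.3,0.6,-13.4],[-15.2,0.9,-18],[-19,1.2,-22.6]],"angular":[[0,0,0],[0,-0.01,0],[0,-0.02,0],[0,-0.027,0],[0,-0.027,0]]}' 1 60; python3 -m jog '{"translation":[[-3.9,0.2,-4.6],[-7.8,0.4,-9.2],[-11.7,0.6,-13.8],[-15.6,0.9,-18.4],[-19,1.2,-22.6]],"angular":[[0,0,0],[0,0,0],[0,0,0],[0,0,0],[0,0,0]]}'; python3 -c "
from h import *
go((461,115,200),16.8)"
```

```text
clock: 0.72
eef_pos: [275.4, -284.9, 218.9]
ee_rot: [[-0.958, 0.0, 0.288], [-0.288, 0.0, -0.958], [-0.0, -1.0, -0.0]]
force: [0.7, -0.3, 1.1]
finger_gap: 1.001
clock: 1.35
eef_pos: [392.1, -13.5, 207.3]
ee_rot: [[-0.957, 0.001, 0.289], [-0.289, -0.0, -0.957], [-0.001, -1.0, 0.0]]
force: [0.4, -1.0, 0.5]
finger_gap: 0.999
t 1.35 trans [-10.32   0.73 -10.31] ang [-0.     0.    -0.001] F [ 0.4 -1.   0.5] gap 0.999
```

```bash
python3 -m jog '{"translation":[[-4,0.3,-4],[-8,0.6,-8],[-10.3,0.7,-10.3],[-10.3,3,-10.3],[-10.3,5,-10.3]],"angular":[[0,0,0],[0,0,0],[0,0,0],[0,0,0],[0,0,0]]}'
python3 - <<'E'
from h import *
go((461,115,83),16.8)
for n in('top','side'):cv2.imwrite(f'pics/{n}1.png',cv2.cvtColor(arm.snapshot(n),cv2.COLOR_RGB2BGR))
a=cv2.imread('pics/side1.png')[130:270,180:340];cv2.imwrite('pics/s1c.png',cv2.resize(a,None,fx=4,fy=4))
E
```

```text
clock: 1.98
eef_pos: [460.3, 113.4, 156.3]
ee_rot: [[-0.957, -0.001, 0.29], [-0.29, -0.0, -0.957], [0.001, -1.0, -0.0]]
force: [-0.5, -0.6, -0.3]
finger_gap: 1.0
t 1.98 trans [-0.12  7.33 -0.13] ang [0.    0.001 0.001] F [-0.5 -0.6 -0.3] gap 1.0
```

View pics/s1c.png

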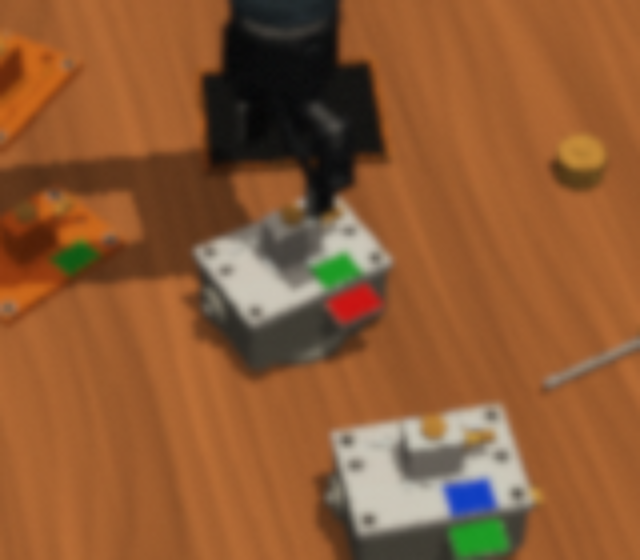

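The side crop shows the open jaws straddling the green cover's turret at (295,235) in the crop. Descend and close.

```bash
python3 -m jog '{"translation":[[-0.1,2.5,-0.1],[-0.1,5,-0.1],[-0.1,6.5,-0.1],[-0.1,7.3,-0.1],[-0.1,7.3,-0.1]],"angular":[[0,0,0],[0,0,0],[0,0,0],[0,0,0],[0,0,0]]}'; python3 -m jog '{"translation":[[0,0,0],[0,0,0],[0,0,0],[0,0,0],[0,0,0]],"angular":[[0,0,0],[0,0,0],[0,0,0],[0,0,0],[0,0,0]]}' 0.2 50;python3 -c "
from h import *
go((461,115,83),16.8);print(arm.sense()['wrist_torque'])"
```

```text
clock: 2.7
eef_pos: [461.3, 113.9, 84.3]
ee_rot: [[-0.957, -0.0, 0.288], [-0.288, 0.0, -0.957], [0.0, -1.0, -0.0]]
force: [0.1, 0.0, 0.2]
finger_gap: 1.0
clock: 3.32
eef_pos: [461.7, 114.0, 84.8]
ee_rot: [[-0.957, 0.001, 0.289], [-0.289, 0.0, -0.957], [-0.001, -1.0, 0.0]]
force: [-1.1, 0.9, 4.4]
finger_gap: 0.297
t 3.33 trans [ 0.04  0.18 -0.11] ang [-0.    -0.    -0.001] F [-1.1  0.9  4.4] gap 0.297
[0.10257797 0.1148243  0.03443159]
```

```bash
python3 -m jog '{"translation":[[0,-1,0],[0,-2.5,0],[0,-4.5,0],[0,-6.5,0],[0,-6.5,0]],"angular":[[0,0,0],[0,0,0],[0,0,0],[0,0,0],[0,0,0]]}';python3 -c "
from h import *
go((515.8,346,150),-8.7);go((515.8,346,18.8),-8.7)"
```

```text
clock: 3.95
eef_pos: [462.6, 114.0, 151.4]
ee_rot: [[-0.957, 0.004, 0.289], [-0.289, -0.0, -0.957], [-0.004, -1.0, 0.001]]
force: [0.4, 0.9, -3.4]
finger_gap: 0.291
t 3.95 trans [-11.79   0.16 -20.68] ang [-0.     0.445 -0.004] F [ 0.4  0.9 -3.4] gap 0.291
t 3.95 trans [-11.73  13.28 -20.7 ] ang [-0.     0.445 -0.004] F [ 0.4  0.9 -3.4] gap 0.291
```

```bash
python3 -m jog '{"translation":[[-2.4,0.2,-4.1],[-4.8,0.2,-8.2],[-7.2,0.2,-12.4],[-9.6,0.2,-16.6],[-11.8,0.2,-20.7]],"angular":[[0,0.09,0],[0,0.18,0],[0,0.27,0],[0,0.36,0],[0,0.445,0]]}'; python3 -m jog '{"translation":[[0,2.5,0],[0,5.5,0],[0,8.5,0],[0,10.5,0],[0,11.5,0]],"angular":[[0,0,0],[0,0,0],[0,0,0],[0,0,0],[0,0,0]]}';python3 -c "
from h import *
go((515.8,346,18.8),-8.7)"
```

```text
clock: 4.58
eef_pos: [514.1, 347.5, 146.1]
ee_rot: [[-0.988, -0.001, -0.154], [0.154, -0.001, -0.988], [0.001, -1.0, 0.001]]
force: [-0.2, -0.0, -3.3]
finger_gap: 0.299
clock: 5.2
eef_pos: [513.6, 345.8, 30.5]
ee_rot: [[-0.988, -0.002, -0.152], [0.152, -0.001, -0.988], [0.002, -1.0, 0.001]]
force: [0.5, 0.7, -2.3]
finger_gap: 0.298
t 5.2 trans [-0.22  1.17 -0.06] ang [-0.001 -0.     0.002] F [ 0.5  0.7 -2.3] gap 0.298
```

```bash
python3 -m jog '{"translation":[[0,0.5,0],[0,0.9,0],[0,1.1,0],[0,1.2,0],[0,1.2,0]],"angular":[[0,0,0],[0,0,0],[0,0,0],[0,0,0],[0,0,0]]}';python3 -c "
from h import *
go((515.8,346,18.8),-8.7)"
```

```text
clock: 5.82
eef_pos: [514.6, 346.3, 20.6]
ee_rot: [[-0.988, 0.0, -0.152], [0.152, 0.0, -0.988], [-0.0, -1.0, -0.0]]
force: [0.6, -0.4, -3.1]
finger_gap: 0.297
t 5.83 trans [-0.12  0.18  0.01] ang [ 0. -0. -0.] F [ 0.6 -0.4 -3.1] gap 0.297
```

```bash
python3 -m jog '{"translation":[[0,0.1,0],[0,0.2,0],[0,0.2,0]],"angular":[[0,0,0],[0,0,0],[0,0,0]]}';python3 -m jog '{"translation":[[0,0,0],[0,0,0],[0,0,0]],"angular":[[0,0,0],[0,0,0],[0,0,0]]}' - 50
```

```text
clock: 6.2
eef_pos: [514.7, 346.3, 18.8]
ee_rot: [[-0.988, 0.0, -0.152], [0.152, 0.0, -0.988], [-0.0, -1.0, -0.0]]
force: [-2.4, -1.3, 3.7]
finger_gap: 0.3
clock: 6.58
eef_pos: [514.6, 346.3, 18.9]
ee_rot: [[-0.988, 0.0, -0.151], [0.151, 0.0, -0.988], [-0.0, -1.0, -0.0]]
force: [-3.6, -0.9, 6.3]
finger_gap: 0.297
```

```bash
python3 -m jog '{"translation":[[0,0,0],[0,0,0],[0,0,0],[0,0,0],[0,0,0]],"angular":[[0,0,0],[0,0,0],[0,0,0],[0,0,0],[0,0,0]]}' 1;python3 -m jog '{"translation":[[0,-3,0],[0,-7,0],[0,-12,0],[0,-17,0],[0,-17.5,0]],"angular":[[0,0,0],[0,0,0],[0,0,0],[0,0,0],[0,0,0]]}'
python3 - <<'E'
from h import *
go((543,-328.5,190),7.3)
im=cv2.cvtColor(arm.snapshot('side'),cv2.COLOR_RGB2BGR);cv2.imwrite('pics/side2.png',im)
E
```

```text
clock: 7.2
eef_pos: [514.5, 346.2, 18.3]
ee_rot: [[-0.988, 0.0, -0.152], [0.152, 0.0, -0.988], [-0.0, -1.0, -0.0]]
force: [0.6, -0.1, -0.7]
finger_gap: 0.995
clock: 7.82
eef_pos: [517.1, 347.4, 198.7]
ee_rot: [[-0.988, 0.008, -0.152], [0.152, 0.004, -0.988], [-0.008, -1.0, -0.005]]
force: [0.1, -0.1, -0.4]
finger_gap: 0.998
t 7.83 trans [-12.8    0.64  66.42] ang [ 0.004 -0.28  -0.008] F [ 0.1 -0.1 -0.4] gap 0.998
```

View pics/side2.png

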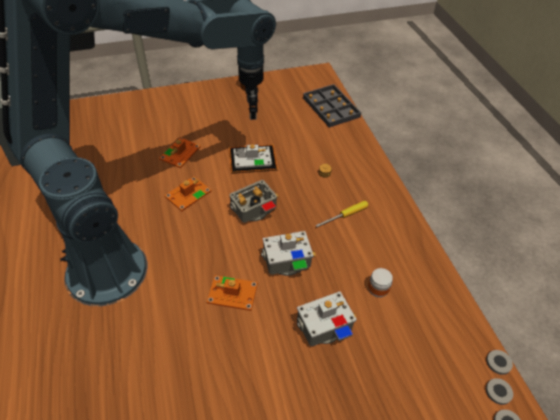

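The green cover lies flat on the mat at (253,157), and the red carb at (253,200) is bare. Now for the red cover on the blue carb.

```bash
python3 -m jog '{"translation":[[-1.1,0,6],[-2.2,0.1,12],[-3.4,0.2,18],[-4.6,0.2,24],[-5.8,0.3,30]],"angular":[[0,-0.05,0],[0,-0.1,0],[0,-0.15,0],[0,-0.2,0],[0,-0.28,0]]}';python3 -c "
from h import *
go((543,-328.5,190),7.3)"
```

```text
clock: 8.5
eef_pos: [525.2, 39.2, 188.6]
ee_rot: [[-0.992, -0.002, 0.13], [-0.13, 0.0, -0.992], [0.002, -1.0, -0.001]]
force: [1.2, 0.3, -0.5]
finger_gap: 0.998
t 8.5 trans [ 3.01 -0.15 36.69] ang [0.001 0.003 0.002] F [ 1.2  0.3 -0.5] gap 0.998
```

```bash
python3 -m jog '{"translation":[[0.5,0,6],[1,0,12],[1.5,0,18],[2,0,24],[2.5,0,30]],"angular":[[0,0,0],[0,0,0],[0,0,0],[0,0,0],[0,0.003,0]]}';python3 -m jog '{"translation":[[0.3,0,4],[0.5,0,6.7],[0.5,1.5,6.7],[0.5,3,6.7],[0.5,3,6.7]],"angular":[[0,0,0],[0,0,0],[0,0,0],[0,0,0],[0,0,0]]}';python3 -c "
from h import *
go((543,-328.5,84.8),7.3)"
```

```text
clock: 9.12
eef_pos: [538.7, -261.2, 188.3]
ee_rot: [[-0.992, -0.002, 0.124], [-0.124, 0.002, -0.992], [0.002, -1.0, -0.002]]
force: [0.1, 0.7, -0.0]
finger_gap: 1.001
clock: 9.75
eef_pos: [541.9, -324.5, 157.2]
ee_rot: [[-0.992, -0.004, 0.126], [-0.126, 0.004, -0.992], [0.004, -1.0, -0.004]]
force: [0.2, 0.4, 0.1]
finger_gap: 0.995
t 9.75 trans [-0.09  7.23  0.45] ang [ 0.004 -0.001  0.004] F [0.2 0.4 0.1] gap 0.995
```

```bash
python3 -m jog '{"translation":[[-0.1,2.5,0.4],[-0.1,5,0.4],[-0.1,6.5,0.4],[-0.1,7.2,0.4],[-0.1,7.2,0.4]],"angular":[[0,0,0],[0,0,0],[0,0,0],[0,0,0],[0,0,0]]}'; python3 -m jog '{"translation":[[0,0,0],[0,0,0],[0,0,0],[0,0,0],[0,0,0]],"angular":[[0,0,0],[0,0,0],[0,0,0],[0,0,0],[0,0,0]]}' 0.2 50;python3 -c "
from h import *
go((543,-328.5,84.8),7.3);print(arm.sense()['wrist_torque'])"
```

```text
clock: 10.38
eef_pos: [544.8, -330.6, 88.4]
ee_rot: [[-0.992, -0.0, 0.125], [-0.125, 0.0, -0.992], [0.0, -1.0, -0.0]]
force: [0.4, 0.1, 0.4]
finger_gap: 1.001
clock: 11.0
eef_pos: [544.9, -330.7, 88.9]
ee_rot: [[-0.992, 0.0, 0.125], [-0.125, -0.0, -0.992], [-0.0, -1.0, 0.0]]
force: [-1.6, 1.6, 5.5]
finger_gap: 0.296
t 11.0 trans [ 0.16  0.41 -0.24] ang [-0.    -0.002 -0.   ] F [-1.6  1.6  5.5] gap 0.296
[0.48492983 0.13928602 0.02282113]
```

```bash
python3 -m jog '{"translation":[[0,-1,0],[0,-2.5,0],[0,-4.5,0],[0,-7,0],[0,-9,0]],"angular":[[0,0,0],[0,0,0],[0,0,0],[0,0,0],[0,0,0]]}';python3 -c "
from h import *
go((463.2,114.4,175),16.8)"
```

```text
clock: 11.62
eef_pos: [545.1, -331.3, 180.8]
ee_rot: [[-0.992, 0.002, 0.124], [-0.124, -0.002, -0.992], [-0.001, -1.0, 0.002]]
force: [0.7, -0.4, -2.0]
finger_gap: 0.293
t 11.62 trans [  2.58   0.5  -45.24] ang [-0.002 -0.168 -0.001] F [ 0.7 -0.4 -2. ] gap 0.293
```

```bash
python3 -m jog '{"translation":[[0.3,0,-4.5],[0.6,0,-10],[0.9,0,-16],[1.3,0,-22],[1.6,0.2,-27]],"angular":[[0,-0.04,0],[0,-0.08,0],[0,-0.12,0],[0,-0.168,0],[0,-0.168,0]]}';python3 -c "
from h import *
go((463.2,114.4,175),16.8)"
```

```text
clock: 12.25
eef_pos: [494.8, -63.0, 177.4]
ee_rot: [[-0.957, 0.001, 0.289], [-0.289, -0.0, -0.957], [-0.001, -1.0, 0.001]]
force: [1.2, -0.2, -3.5]
finger_gap: 0.295
t 12.25 trans [ -2.11   0.24 -17.89] ang [-0.001  0.    -0.001] F [ 1.2 -0.2 -3.5] gap 0.295
```

```bash
python3 -m jog '{"translation":[[-0.6,0,-5],[-1.2,0.1,-10],[-1.8,0.2,-15],[-2.1,0.2,-17.9],[-2.1,0.2,-17.9]],"angular":[[0,0,0],[0,0,0],[0,0,0],[0,0,0],[0,0,0]]}';python3 -m jog '{"translation":[[0,1.5,0],[0,3.5,0],[0,5,0],[0,5.6,0],[0,5.6,0]],"angular":[[0,0,0],[0,0,0],[0,0,0],[0,0,0],[0,0,0]]}';python3 - <<'E'
from h import *
go((463.2,114.4,88.9),16.8)
im=cv2.cvtColor(arm.snapshot('side'),cv2.COLOR_RGB2BGR)
cv2.imwrite('pics/s3c.png',cv2.resize(im[150:240,200:310],None,fx=6,fy=6,interpolation=cv2.INTER_CUBIC))
E
```

```text
clock: 12.88
eef_pos: [463.2, 114.4, 175.2]
ee_rot: [[-0.956, 0.001, 0.292], [-0.292, 0.0, -0.956], [-0.001, -1.0, 0.0]]
force: [0.8, -0.4, -3.4]
finger_gap: 0.295
clock: 13.5
eef_pos: [463.5, 112.2, 117.8]
ee_rot: [[-0.958, -0.001, 0.288], [-0.288, -0.0, -0.958], [0.001, -1.0, -0.0]]
force: [0.1, 0.5, -3.2]
finger_gap: 0.298
t 13.5 trans [-0.04  2.89 -0.22] ang [ 0.    -0.001  0.001] F [ 0.1  0.5 -3.2] gap 0.298
```

View pics/s3c.png

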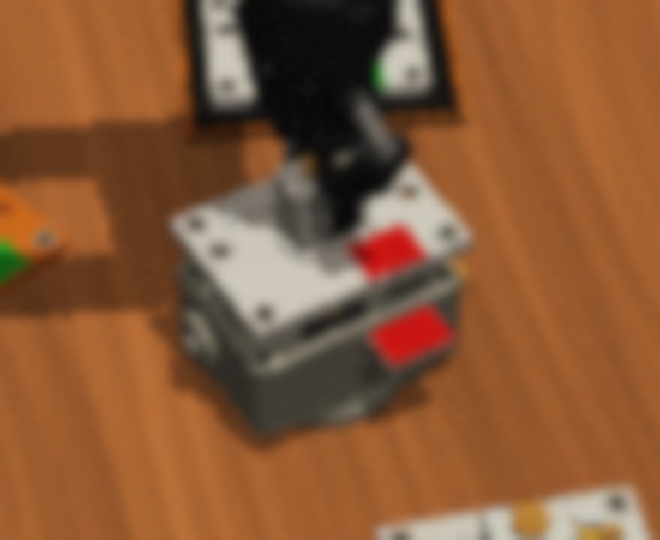

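The red cover hangs level just above the red carb, with its patch beside the lug (crop px 390,250 and 412,335). I'll settle and lower in steps.

```bash
python3 -m jog '{"translation":[[0,0.4,-0.2],[0,0.9,-0.2],[0,1.4,-0.2],[0,1.4,-0.2],[0,1.4,-0.2]],"angular":[[0,0,0],[0,0,0],[0,0,0],[0,0,0],[0,0,0]]}';python3 -c "
from h import *
go((463.2,114.4,88.9),16.8);print(arm.sense()['wrist_torque'])"
```

```text
clock: 14.18
eef_pos: [463.1, 114.5, 104.3]
ee_rot: [[-0.957, -0.0, 0.289], [-0.289, 0.0, -0.957], [0.0, -1.0, -0.0]]
force: [-0.5, 0.2, -3.0]
finger_gap: 0.301
t 14.18 trans [-0.01  1.54  0.01] ang [ 0. -0.  0.] F [-0.5  0.2 -3. ] gap 0.301
[ 0.01747708 -0.03389146  0.03128474]
```

```bash
python3 -m jog '{"translation":[[0,0.3,0],[0,0.6,0],[0,0.8,0],[0,0.8,0]],"angular":[[0,0,0],[0,0,0],[0,0,0],[0,0,0]]}';python3 -c "
from h import *
go((463.2,114.4,88.9),16.8);print(arm.sense()['wrist_torque'])"
```

```text
clock: 14.68
eef_pos: [462.8, 114.5, 96.1]
ee_rot: [[-0.957, -0.0, 0.289], [-0.289, 0.0, -0.957], [0.0, -1.0, -0.0]]
force: [0.7, -0.7, -3.7]
finger_gap: 0.295
t 14.68 trans [-0.03  0.72  0.02] ang [ 0. -0.  0.] F [ 0.7 -0.7 -3.7] gap 0.295
[-0.07520349 -0.01541282 -0.01145641]
```

```bash
python3 -m jog '{"translation":[[0,0.3,0],[0,0.5,0],[0,0.6,0],[0,0.6,0]],"angular":[[0,0,0],[0,0,0],[0,0,0],[0,0,0]]}';python3 -m jog '{"translation":[[0,0.1,0],[0,0.15,0],[0,0.15,0]],"angular":[[0,0,0],[0,0,0],[0,0,0]]}';python3 -c "
from h import *
go((463.2,114.4,88.9),16.8);print(arm.sense()['wrist_torque'])"
```

```text
clock: 15.18
eef_pos: [463.0, 114.5, 90.2]
ee_rot: [[-0.957, -0.0, 0.289], [-0.289, 0.0, -0.957], [0.0, -1.0, -0.0]]
force: [0.7, -0.2, -4.5]
finger_gap: 0.295
clock: 15.55
eef_pos: [463.0, 114.5, 88.9]
ee_rot: [[-0.957, 0.0, 0.289], [-0.289, 0.0, -0.957], [-0.0, -1.0, 0.0]]
force: [-1.0, -0.0, -2.5]
finger_gap: 0.298
t 15.55 trans [-0.01 -0.    0.01] ang [-0. -0. -0.] F [-1.  -0.  -2.5] gap 0.298
[-0.0201879   0.08434983 -0.00451453]
```

Almost no lateral force. Lower the last half millimetre until contact, then release.

```bash
python3 -m jog '{"translation":[[0,0.05,0],[0,0.1,0],[0,0.1,0]],"angular":[[0,0,0],[0,0,0],[0,0,0]]}'; python3 -c "
from h import *
print(arm.sense()['wrist_torque'])";python3 -m jog '{"translation":[[0,0,0],[0,0,0],[0,0,0],[0,0,0],[0,0,0]],"angular":[[0,0,0],[0,0,0],[0,0,0],[0,0,0],[0,0,0]]}' 1;python3 -m jog '{"translation":[[0,-2,0],[0,-5,0],[0,-9,0],[0,-10.5,0],[0,-10.5,0]],"angular":[[0,0,0],[0,0,0],[0,0,0],[0,0,0],[0,0,0]]}'; python3 -c "
from h import *
go((507.6,-104.5,190),-2.2)"
```

```text
clock: 15.92
eef_pos: [463.1, 114.5, 88.8]
ee_rot: [[-0.957, -0.0, 0.289], [-0.289, -0.0, -0.957], [0.0, -1.0, 0.0]]
force: [-5.5, -0.7, 8.9]
finger_gap: 0.298
[-0.06142992  0.90694038  0.04543058]
clock: 16.55
eef_pos: [463.0, 114.5, 87.7]
ee_rot: [[-0.957, -0.0, 0.289], [-0.289, 0.0, -0.957], [0.0, -1.0, -0.0]]
force: [0.0, -1.2, -0.4]
finger_gap: 1.0
clock: 17.18
eef_pos: [463.6, 114.5, 193.3]
ee_rot: [[-0.957, 0.002, 0.289], [-0.289, -0.0, -0.957], [-0.002, -1.0, 0.001]]
force: [0.4, -0.2, 0.5]
finger_gap: 1.001
t 17.18 trans [ 2.11  0.34 22.24] ang [-0.     0.331 -0.002] F [ 0.4 -0.2  0.5] gap 1.001
```

```bash
python3 -m jog '{"translation":[[0.5,0,5.5],[1,0.1,11],[1.6,0.2,17],[2.1,0.3,22.2],[2.1,0.3,22.2]],"angular":[[0,0.08,0],[0,0.16,0],[0,0.25,0],[0,0.331,0],[0,0.331,0]]}'; python3 -m jog '{"translation":[[0,1,0],[0,2.5,0],[0,3.5,0],[0,3.5,0]],"angular":[[0,0,0],[0,0,0],[0,0,0],[0,0,0]]}'; python3 -c "
from h import *
go((507.8,-105,87),-2.2)"
```

```text
clock: 17.8
eef_pos: [506.3, -107.2, 187.6]
ee_rot: [[-0.999, -0.003, -0.044], [0.044, 0.001, -0.999], [0.003, -1.0, -0.001]]
force: [-0.4, 0.2, -0.6]
finger_gap: 1.001
clock: 18.3
eef_pos: [506.1, -103.0, 153.3]
ee_rot: [[-0.999, -0.002, -0.037], [0.037, 0.001, -0.999], [0.002, -1.0, -0.001]]
force: [-0.0, 1.0, -0.5]
finger_gap: 0.996
t 18.3 trans [-0.19  6.63  0.2 ] ang [0.001 0.002 0.002] F [-0.   1.  -0.5] gap 0.996
```

```bash
python3 -m jog '{"translation":[[-0.2,2.5,0.1],[-0.2,5,0.1],[-0.2,6.2,0.1],[-0.2,6.6,0.1],[-0.2,6.6,0.1]],"angular":[[0,0,0],[0,0,0],[0,0,0],[0,0,0],[0,0,0]]}';  python3 -c "
from h import *
go((507.8,-105,87),-2.2)"; python3 -m jog '{"translation":[[0,0,0],[0,0,0],[0,0,0],[0,0,0],[0,0,0]],"angular":[[0,0,0],[0,0,0],[0,0,0],[0,0,0],[0,0,0]]}' 0.2 50;python3 -c "
from h import *
go((507.8,-105,87),-2.2);print(arm.sense()['wrist_torque'])"
```

```text
clock: 18.92
eef_pos: [509.4, -105.3, 89.3]
ee_rot: [[-0.999, 0.001, -0.038], [0.038, -0.0, -0.999], [-0.001, -1.0, 0.0]]
force: [-0.4, -0.2, -0.3]
finger_gap: 0.999
t 18.93 trans [ 0.16  0.23 -0.02] ang [-0.     0.    -0.001] F [-0.4 -0.2 -0.3] gap 0.999
clock: 19.55
eef_pos: [509.3, -105.3, 89.3]
ee_rot: [[-0.999, 0.001, -0.038], [0.038, -0.0, -0.999], [-0.001, -1.0, 0.0]]
force: [-1.0, 1.4, 3.8]
finger_gap: 0.296
t 19.55 trans [ 0.15  0.23 -0.02] ang [-0.     0.    -0.001] F [-1.   1.4  3.8] gap 0.296
[ 0.18099684  0.01359498 -0.0383473 ]
```

```bash
python3 -m jog '{"translation":[[0,-1,0],[0,-2.5,0],[0,-4.5,0],[0,-6,0],[0,-6,0]],"angular":[[0,0,0],[0,0,0],[0,0,0],[0,0,0],[0,0,0]]}';python3 -c "
from h import *
go((545.1,-330.5,147),7.2)"
```

```text
clock: 20.18
eef_pos: [509.9, -105.7, 150.5]
ee_rot: [[-0.999, 0.003, -0.038], [0.038, -0.001, -0.999], [-0.003, -1.0, 0.001]]
force: [0.2, 0.1, -4.6]
finger_gap: 0.298
t 20.18 trans [-4.37  0.39 22.33] ang [-0.002 -0.164 -0.003] F [ 0.2  0.1 -4.6] gap 0.298
```

```bash
python3 -m jog '{"translation":[[-1.1,0,5.5],[-2.2,0.1,11],[-3.3,0.2,17],[-4.4,0.3,22.3],[-4.4,0.4,22.3]],"angular":[[0,-0.04,0],[0,-0.08,0],[0,-0.12,0],[0,-0.164,0],[0,-0.164,0]]}'; python3 -m jog '{"translation":[[0,1,0],[0,2,0],[0,3,0],[0,3,0],[0,3,0]],"angular":[[0,0,0],[0,0,0],[0,0,0],[0,0,0],[0,0,0]]}'
python3 - <<'E'
from h import *
go((545.1,-330.5,89.3),7.2)
im=cv2.cvtColor(arm.snapshot('side'),cv2.COLOR_RGB2BGR);cv2.imwrite('pics/side4.png',im)
cv2.imwrite('pics/s4c.png',cv2.resize(im[150:360,200:380],None,fx=2.8,fy=2.8,interpolation=cv2.INTER_CUBIC))
E
```

```text
clock: 20.8
eef_pos: [543.8, -333.9, 143.6]
ee_rot: [[-0.993, -0.0, 0.121], [-0.121, -0.001, -0.993], [0.001, -1.0, 0.001]]
force: [0.5, 0.5, -4.1]
finger_gap: 0.293
clock: 21.42
eef_pos: [544.7, -329.5, 115.1]
ee_rot: [[-0.992, 0.0, 0.126], [-0.126, -0.0, -0.992], [-0.0, -1.0, 0.0]]
force: [-0.1, 0.3, -4.0]
finger_gap: 0.297
t 21.43 trans [-0.03  2.58  0.1 ] ang [-0.     0.001 -0.   ] F [-0.1  0.3 -4. ] gap 0.297
```

View pics/s4c.png

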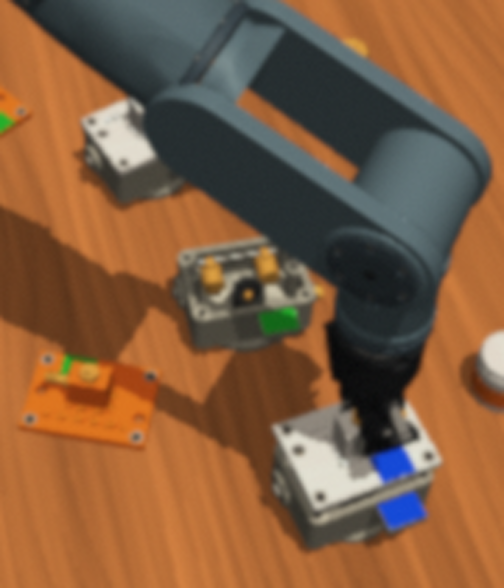

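The blue cover hangs level over the blue carb, patch by lug at crop px (395,463)/(402,510). The red cover looks seated at (130,150).

```bash
python3 -m jog '{"translation":[[0,0.4,0.1],[0,0.8,0.1],[0,1.2,0.1],[0,1.2,0.1],[0,1.2,0.1]],"angular":[[0,0,0],[0,0,0],[0,0,0],[0,0,0],[0,0,0]]}';python3 -c "
from h import *
go((545.1,-330.5,89.3),7.2)"; python3 -m jog '{"translation":[[0,0.2,0],[0,0.4,0],[0,0.7,0],[0,0.7,0]],"angular":[[0,0,0],[0,0,0],[0,0,0],[0,0,0]]}';python3 -c "
from h import *
go((545.1,-330.5,89.3),7.2);print(arm.sense()['wrist_torque'])"
```

```text
clock: 22.1
eef_pos: [544.5, -330.8, 102.8]
ee_rot: [[-0.992, -0.0, 0.125], [-0.125, 0.0, -0.992], [0.0, -1.0, -0.0]]
force: [-0.6, -0.7, -4.5]
finger_gap: 0.293
t 22.1 trans [-0.06  1.35 -0.02] ang [0. 0. 0.] F [-0.6 -0.7 -4.5] gap 0.293
clock: 22.6
eef_pos: [544.3, -330.5, 95.3]
ee_rot: [[-0.992, -0.001, 0.125], [-0.125, 0.001, -0.992], [0.001, -1.0, -0.001]]
force: [0.5, 0.4, -5.1]
finger_gap: 0.294
t 22.6 trans [-0.08  0.6   0.01] ang [0.001 0.    0.001] F [ 0.5  0.4 -5.1] gap 0.294
[ 0.07790053  0.03362547 -0.027204  ]
```

No contact. Trim x by 0.7 mm and seat it.

```bash
python3 -m jog '{"translation":[[-0.05,0.2,0],[-0.07,0.4,0],[-0.07,0.5,0],[-0.07,0.5,0]],"angular":[[0,0,0],[0,0,0],[0,0,0],[0,0,0]]}';python3 -c "
from h import *
go((545.1,-330.5,89.3),7.2);print(arm.sense()['wrist_torque'])";python3 -m jog '{"translation":[[0,0.05,0],[0,0.15,0],[0,0.15,0]],"angular":[[0,0,0],[0,0,0],[0,0,0]]}';python3 -c "
from h import *
go((545.1,-330.5,89.3),7.2);print(arm.sense()['wrist_torque'])"
```

```text
clock: 23.1
eef_pos: [545.1, -330.6, 90.6]
ee_rot: [[-0.992, -0.0, 0.125], [-0.125, 0.0, -0.992], [0.0, -1.0, -0.0]]
force: [0.5, 0.6, -4.2]
finger_gap: 0.294
t 23.1 trans [-0.    0.13 -0.01] ang [0. 0. 0.] F [ 0.5  0.6 -4.2] gap 0.294
[ 0.03548826 -0.00333696 -0.00839984]
clock: 23.48
eef_pos: [545.3, -330.6, 89.3]
ee_rot: [[-0.992, 0.0, 0.125], [-0.125, -0.0, -0.992], [-0.0, -1.0, 0.0]]
force: [-0.6, 0.2, -3.6]
finger_gap: 0.297
t 23.48 trans [ 0.02  0.   -0.01] ang [-0.  0. -0.] F [-0.6  0.2 -3.6] gap 0.297
[ 0.09190724 -0.0173296   0.00574493]
```

```bash
python3 -m jog '{"translation":[[0,0.05,0],[0,0.1,0],[0,0.1,0]],"angular":[[0,0,0],[0,0,0],[0,0,0]]}'; python3 -m jog '{"translation":[[0,0,0],[0,0,0],[0,0,0],[0,0,0],[0,0,0]],"angular":[[0,0,0],[0,0,0],[0,0,0],[0,0,0],[0,0,0]]}' 1;python3 -m jog '{"translation":[[0,-2,0],[0,-5,0],[0,-9,0],[0,-10.5,0],[0,-10.5,0]],"angular":[[0,0,0],[0,0,0],[0,0,0],[0,0,0],[0,0,0]]}'; python3 -c "
from h import *
go((514.6,346.3,160),-8.7)"
```

```text
clock: 23.85
eef_pos: [545.3, -330.6, 89.3]
ee_rot: [[-0.992, 0.0, 0.126], [-0.126, -0.0, -0.992], [-0.0, -1.0, 0.0]]
force: [-4.8, 4.4, 4.6]
finger_gap: 0.297
clock: 24.48
eef_pos: [545.2, -330.7, 88.2]
ee_rot: [[-0.992, 0.0, 0.125], [-0.125, -0.0, -0.992], [-0.0, -1.0, 0.0]]
force: [-0.1, 1.0, -0.3]
finger_gap: 1.002
clock: 25.1
eef_pos: [545.9, -331.2, 195.1]
ee_rot: [[-0.992, 0.002, 0.126], [-0.126, -0.002, -0.992], [-0.002, -1.0, 0.002]]
force: [0.5, 0.4, 0.4]
finger_gap: 1.0
t 25.1 trans [ -5.39   3.35 -67.62] ang [-0.002  0.278 -0.003] F [0.5 0.4 0.4] gap 1.0
```

```bash
python3 -m jog '{"translation":[[-0.5,0,-6],[-1,0,-12],[-1.5,0,-18],[-2,0,-24],[-2.5,0,-30]],"angular":[[0,0.05,0],[0,0.1,0],[0,0.17,0],[0,0.23,0],[0,0.278,0]]}'; python3 -c "
from h import *
go((514.6,346.3,160),-8.7)"
```

```text
clock: 25.72
eef_pos: [530.9, -27.7, 191.4]
ee_rot: [[-0.988, -0.003, -0.154], [0.154, 0.001, -0.988], [0.003, -1.0, -0.0]]
force: [0.1, 0.8, 0.1]
finger_gap: 0.999
t 25.73 trans [  7.35   3.18 -36.71] ang [ 0.001 -0.003  0.003] F [0.1 0.8 0.1] gap 0.999
```

```bash
python3 -m jog '{"translation":[[1.2,0,-6],[2.4,0,-12],[3.6,0,-18],[4.8,0,-24],[6,0,-30]],"angular":[[0,0,0],[0,0,0],[0,0,0],[0,0,0],[0,0,0]]}'; python3 -m jog '{"translation":[[0.8,0.5,-4],[1.3,2,-6.7],[1.3,5,-6.7],[1.3,8,-6.7],[1.3,8,-6.7]],"angular":[[0,0,0],[0,0,0],[0,0,0],[0,0,0],[0,0,0]]}';python3 - <<'E'
from h import *
go((514.6,346.3,20),-8.7)
im=cv2.cvtColor(arm.snapshot('side'),cv2.COLOR_RGB2BGR);cv2.imwrite('pics/side5.png',im)
for k,b,c in [('redcarb',(225,170,282,220),'red'),('bluecarb',(292,285,362,347),'blue')]:
    print('side',k,rect('side',im,['plate',c],b,78,31))
E
```

```text
clock: 26.35
eef_pos: [517.1, 277.4, 191.3]
ee_rot: [[-0.988, -0.003, -0.152], [0.152, -0.001, -0.988], [0.003, -1.0, 0.001]]
force: [1.7, -0.0, 0.3]
finger_gap: 1.0
clock: 26.98
eef_pos: [512.5, 342.6, 108.6]
ee_rot: [[-0.988, -0.008, -0.152], [0.152, -0.004, -0.988], [0.008, -1.0, 0.005]]
force: [0.7, 0.5, -0.1]
finger_gap: 1.001
t 26.98 trans [-0.22  8.85 -0.43] ang [-0.005 -0.     0.008] F [ 0.7  0.5 -0.1] gap 1.001
side redcarb [460.4  92.4 -10.3 121.9  98.3]
side bluecarb [ 546.6 -347.     7.1  120.7  116.6]
```

```bash
python3 -m jog '{"translation":[[-0.1,3,-0.3],[-0.1,6,-0.3],[-0.1,8,-0.3],[-0.1,8.8,-0.3],[-0.1,8.8,-0.3]],"angular":[[0,0,0],[0,0,0],[0,0,0],[0,0,0],[0,0,0]]}';python3 -c "
from h import *
go((514.6,346.3,20),-8.7)"; python3 -m jog '{"translation":[[0,0,0],[0,0,0],[0,0,0],[0,0,0],[0,0,0]],"angular":[[0,0,0],[0,0,0],[0,0,0],[0,0,0],[0,0,0]]}' 0.2 50;python3 -c "
from h import *
go((514.6,346.3,20),-8.7);go((509.3,-105.5,88),-2.2)"
```

```text
clock: 27.65
eef_pos: [517.5, 346.8, 25.6]
ee_rot: [[-0.988, 0.0, -0.152], [0.152, 0.0, -0.988], [-0.0, -1.0, -0.0]]
force: [0.9, -0.3, 1.3]
finger_gap: 1.0
t 27.65 trans [0.28 0.55 0.09] ang [ 0. -0. -0.] F [ 0.9 -0.3  1.3] gap 1.0
clock: 28.28
eef_pos: [517.8, 347.0, 26.0]
ee_rot: [[-0.988, 0.001, -0.152], [0.152, 0.0, -0.988], [-0.001, -1.0, -0.001]]
force: [-1.5, -0.7, 4.8]
finger_gap: 0.294
t 28.27 trans [0.31 0.6  0.12] ang [ 0.001 -0.    -0.001] F [-1.5 -0.7  4.8] gap 0.294
t 28.27 trans [-6.02 -6.22 44.85] ang [ 0.    -0.114 -0.001] F [-1.5 -0.7  4.8] gap 0.294
```

```bash
python3 -m jog '{"translation":[[0,-1,0],[0,-3,0],[0,-7,0],[0,-11,0],[0,-15.5,0]],"angular":[[0,0,0],[0,0,0],[0,0,0],[0,0,0],[0,0,0]]}';python3 -c "
from h import *
go((510.2,-105.4,175),-2.2)"
```

```text
clock: 28.9
eef_pos: [516.8, 346.6, 182.2]
ee_rot: [[-0.988, -0.0, -0.152], [0.152, -0.0, -0.988], [0.0, -1.0, 0.0]]
force: [0.4, 0.4, -3.4]
finger_gap: 0.296
t 28.9 trans [-6.2   0.73 44.78] ang [-0.    -0.114  0.   ] F [ 0.4  0.4 -3.4] gap 0.296
```

```bash
python3 -m jog '{"translation":[[-0.7,0,5],[-1.5,0,11],[-2.4,0,17],[-3.2,0,23],[-4,0,28]],"angular":[[0,-0.02,0],[0,-0.05,0],[0,-0.08,0],[0,-0.114,0],[0,-0.114,0]]}';python3 -c "
from h import *
go((510.2,-105.4,175),-2.2)"
```

```text
clock: 29.52
eef_pos: [514.1, 61.9, 181.5]
ee_rot: [[-0.999, 0.001, -0.038], [0.038, -0.0, -0.999], [-0.001, -1.0, 0.0]]
force: [1.2, -0.1, -3.4]
finger_gap: 0.293
t 29.52 trans [-0.25  0.66 16.73] ang [-0.     0.    -0.001] F [ 1.2 -0.1 -3.4] gap 0.293
```

```bash
python3 -m jog '{"translation":[[-0.1,0,5.5],[-0.2,0.2,11],[-0.25,0.4,15],[-0.25,0.7,16.7],[-0.25,0.7,16.7]],"angular":[[0,0,0],[0,0,0],[0,0,0],[0,0,0],[0,0,0]]}';python3 -m jog '{"translation":[[0,1.5,0],[0,3.5,0],[0,5,0],[0,5.4,0],[0,5.4,0]],"angular":[[0,0,0],[0,0,0],[0,0,0],[0,0,0],[0,0,0]]}';python3 - <<'E'
from h import *
go((510.2,-105.4,92),-2.2)
im=cv2.cvtColor(arm.snapshot('side'),cv2.COLOR_RGB2BGR);cv2.imwrite('pics/side6.png',im)
cv2.imwrite('pics/s6c.png',cv2.resize(im[160:360,210:390],None,fx=3,fy=3,interpolation=cv2.INTER_CUBIC))
E
```

```text
clock: 30.15
eef_pos: [510.3, -103.6, 173.6]
ee_rot: [[-0.999, -0.0, -0.04], [0.04, 0.0, -0.999], [0.0, -1.0, -0.0]]
force: [0.5, 0.3, -3.7]
finger_gap: 0.296
clock: 30.78
eef_pos: [510.5, -102.6, 119.1]
ee_rot: [[-0.999, -0.0, -0.038], [0.038, 0.0, -0.999], [0.0, -1.0, -0.0]]
force: [0.5, 1.0, -3.5]
finger_gap: 0.296
t 30.77 trans [0.02 2.71 0.28] ang [0.    0.001 0.   ] F [ 0.5  1.  -3.5] gap 0.296
```

View pics/s6c.png

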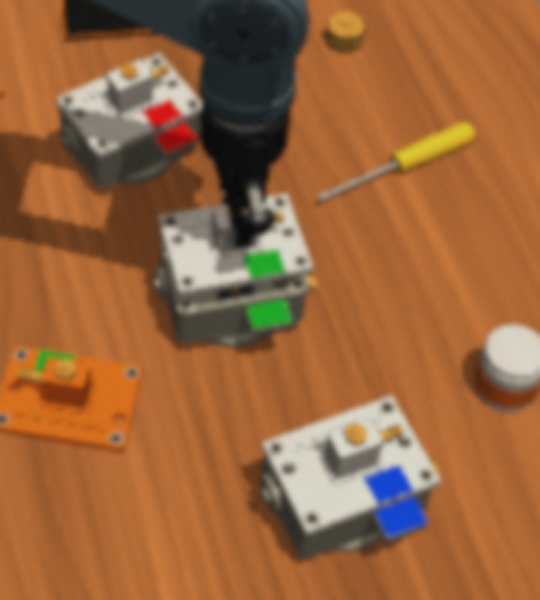

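Red (130,110) and blue (350,470) sit flush on their carbs. Green hangs over the green carb, so I'll lower it in steps.

```bash
python3 -m jog '{"translation":[[0,0.4,0.27],[0,0.9,0.27],[0,1.3,0.27],[0,1.3,0.27],[0,1.3,0.27]],"angular":[[0,0,0],[0,0,0],[0,0,0],[0,0,0],[0,0,0]]}';python3 -c "
from h import *
go((510.2,-105.4,92),-2.2)"; python3 -m jog '{"translation":[[0,0.2,0],[0,0.4,0],[0,0.7,0],[0,0.7,0]],"angular":[[0,0,0],[0,0,0],[0,0,0],[0,0,0]]}';python3 -c "
from h import *
go((510.2,-105.4,92),-2.2);print(arm.sense()['wrist_torque'])"
```

```text
clock: 31.45
eef_pos: [510.5, -105.7, 106.3]
ee_rot: [[-0.999, 0.0, -0.038], [0.038, 0.0, -0.999], [-0.0, -1.0, -0.0]]
force: [-0.6, -0.4, -2.7]
finger_gap: 0.296
t 31.45 trans [ 0.03  1.43 -0.03] ang [ 0.  0. -0.] F [-0.6 -0.4 -2.7] gap 0.296
clock: 31.95
eef_pos: [510.1, -105.6, 98.9]
ee_rot: [[-0.999, -0.001, -0.038], [0.038, 0.0, -0.999], [0.001, -1.0, -0.0]]
force: [-0.4, -0.2, -3.7]
finger_gap: 0.293
t 31.95 trans [-0.01  0.69 -0.02] ang [0.    0.    0.001] F [-0.4 -0.2 -3.7] gap 0.293
[ 0.02732432 -0.01957928  0.03105581]
```

```bash
python3 -m jog '{"translation":[[0,0.2,0],[0,0.4,0],[0,0.55,0],[0,0.55,0]],"angular":[[0,0,0],[0,0,0],[0,0,0],[0,0,0]]}';python3 -c "
from h import *
go((510.2,-105.4,92),-2.2)";python3 -m jog '{"translation":[[0,0.05,0],[0,0.15,0],[0,0.15,0]],"angular":[[0,0,0],[0,0,0],[0,0,0]]}';python3 -c "
from h import *
go((510.2,-105.4,92),-2.2);print(arm.sense()['wrist_torque'])"
```

```text
clock: 32.45
eef_pos: [510.3, -105.6, 93.6]
ee_rot: [[-0.999, -0.0, -0.038], [0.038, 0.0, -0.999], [0.0, -1.0, -0.0]]
force: [-0.5, 2.0, -4.0]
finger_gap: 0.296
t 32.45 trans [ 0.01  0.16 -0.02] ang [0. 0. 0.] F [-0.5  2.  -4. ] gap 0.296
clock: 32.83
eef_pos: [510.4, -105.6, 92.2]
ee_rot: [[-0.999, -0.0, -0.038], [0.038, 0.0, -0.999], [0.0, -1.0, -0.0]]
force: [0.0, 3.1, -1.5]
finger_gap: 0.296
t 32.83 trans [ 0.02  0.02 -0.02] ang [0. 0. 0.] F [ 0.   3.1 -1.5] gap 0.296
[ 0.44589323  0.1383119  -0.11762931]
```

```bash
python3 -m jog '{"translation":[[0,0.05,-0.03],[0,0.1,-0.03],[0,0.1,-0.03]],"angular":[[0,0,0],[0,0,0],[0,0,0]]}'; python3 -m jog '{"translation":[[0,0,0],[0,0,0],[0,0,0],[0,0,0],[0,0,0]],"angular":[[0,0,0],[0,0,0],[0,0,0],[0,0,0],[0,0,0]]}' 1;python3 -m jog '{"translation":[[0,-2,0],[0,-5,0],[0,-9,0],[0,-12,0],[0,-13,0]],"angular":[[0,0,0],[0,0,0],[0,0,0],[0,0,0],[0,0,0]]}'; python3 -m jog '{"translation":[[5,0,0],[10,0,0],[15,0,0],[17,0,0],[17,0,0]],"angular":[[0,0,0],[0,0,0],[0,0,0],[0,0,0],[0,0,0]]}';python3 - <<'E'
from h import *
for n in('top','side'):cv2.imwrite(f'pics/{n}7.png',cv2.cvtColor(arm.snapshot(n),cv2.COLOR_RGB2BGR))
im=cv2.imread('pics/side7.png')
cv2.imwrite('pics/s7c.png',cv2.resize(im[150:360,200:400],None,fx=2.8,fy=2.8,interpolation=cv2.INTER_CUBIC))
t=cv2.imread('pics/top7.png')
m=masks(im)
for k,b in {'red':(215,190,285,265),'green':(305,175,362,245),'blue':(400,160,455,232)}.items(): print(k,rect('top',t,['plate'],b,78))
for k,b in [('red',(225,170,282,220)),('green',(255,225,320,278)),('blue',(292,285,362,347))]: print('side',k,rect('side',im,['plate'],b,78,31))
E
```

```text
clock: 33.2
eef_pos: [510.4, -105.5, 91.9]
ee_rot: [[-0.999, -0.0, -0.038], [0.038, -0.0, -0.999], [0.0, -1.0, 0.0]]
force: [-4.8, 2.4, 5.6]
finger_gap: 0.289
clock: 33.83
eef_pos: [510.5, -105.5, 91.3]
ee_rot: [[-0.999, 0.0, -0.038], [0.038, -0.0, -0.999], [-0.0, -1.0, 0.0]]
force: [0.4, -0.3, -0.2]
finger_gap: 1.0
clock: 34.45
eef_pos: [511.4, -105.9, 223.3]
ee_rot: [[-0.999, 0.003, -0.038], [0.038, -0.002, -0.999], [-0.003, -1.0, 0.001]]
force: [0.2, 0.4, -0.4]
finger_gap: 0.997
clock: 35.08
eef_pos: [339.6, -98.7, 220.5]
ee_rot: [[-0.999, -0.0, -0.04], [0.04, 0.0, -0.999], [0.0, -1.0, -0.0]]
force: [1.0, 0.0, -0.3]
finger_gap: 1.001
red [461.7 115.5  16.9 124.2  87.3]
green [ 507.9 -104.1   -2.2  124.    87.8]
blue [ 543.3 -328.9    7.3  123.5   86.8]
side red [431.5  98.6 -60.9  85.1  62.4]
side green [ 480.  -106.4   87.9   85.5   64.9]
side blue [ 544.4 -332.1    7.1  121.7   86.9]
```

View pics/s7c.png

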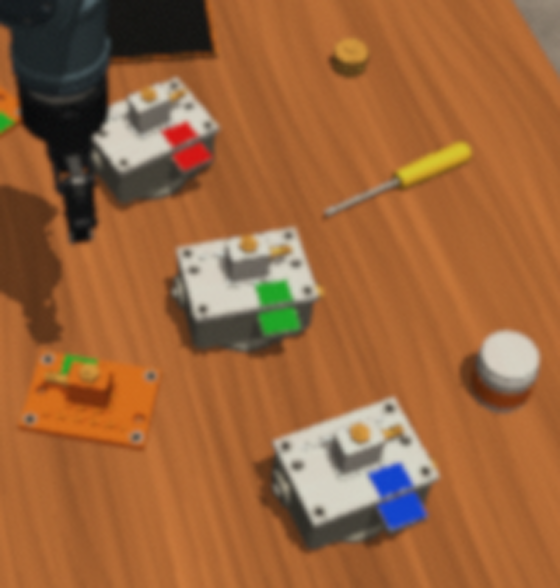

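View pics/top7.png

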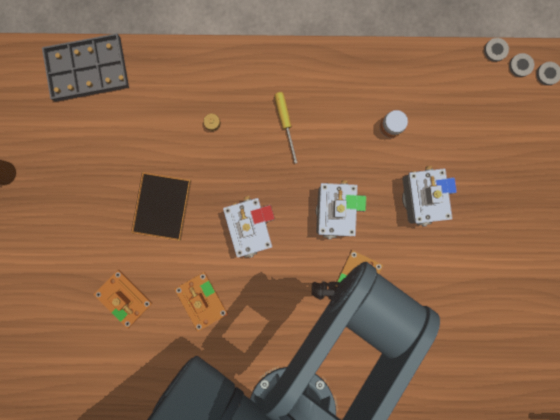

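All three covers sit flush on the carburettors of their own colour, and the bystanders haven't moved. The plate poses match the original seated ones to within about 1.5 mm. The arm is clear, so I'm handing in.

```bash
python3 -c "
from workcell import arm
print(arm.hand_in())"
```

```text
the job is handed in; nothing more can be done
None
```

All three covers are on the carburettors of their own colour, and I handed the job in at about 35 s of the 104 s allowed. No verdict was reported.

**What I did:** I parked the green cover flat on the mat and let go of it there. I then moved red from the blue carb to the red one, blue from the green carb to the blue one, and finally green from the mat to the green carb. Each cover went down in small steps. It met almost no side force (about 5 N at most) and was let go only once it pressed on the face with about 5–9 N.

**Last checks:**
- **Top view:** the plate centres and angles match the seated poses measured at the start to within about 1.5 mm and 0.1°.
- **Side view:** all three plates look flush, each with its patch next to the lug of the same colour.
- **Bystanders:** the screwdriver, tin, float and orange look-alikes show no visible movement. One look-alike was partly hidden by the arm in the last top view but was clear in the side view.

**Checks that failed or disagreed:**
- The final side-view plate fit failed for red and green, because it excluded the paint patches. It worked for blue, within about 1.7 mm of its starting fit. I relied on the top view and the picture for the other two.
- The top and side cameras differ by about 3–4 mm in y, so I used the gripper's own position for that axis.

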